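# Hold a crystal puck clamped against its stops

## Task

Be my third hand at the clamping fixture: set the crystal puck flat on the raised seat, crystal up, and let go of it, then push the carriage by its upright black grip so that its spring plunger drives the puck home against both ball stops. Build the push up gently to about 10 N, when the groove round the plunger is just going into its bush (never as much as 20 N, or the crystal may chip), and finish while still holding the grip steady there, so that I can tighten the carriage's clamp screws; leave the other loose things where they are.

Things in the scene. Friction and masses are not known exactly. Their poses are not given: they have to be found in the camera images.
- atr_puck: The crystal puck: a flat pale metal disc, 46 mm in diameter, 9 mm thick, 0.16 kg, with a small amber crystal in the middle of its upper face. It lies loose, flat on the bench, crystal up. Origin: centre of its underside; z axis up through the crystal.
- fixture: The clamping fixture, bolted down: aluminium plate 200 x 80 x 12 mm (x, y, z), steel rail with the carriage at one end, raised seat, stop block at the other end. Origin: centre of the plate's underside. x axis: level, the pressing direction, from carriage to stops; z up. Stop block: x 76 to 94 mm, y -32 to 32 mm, 34 mm high over the bench. Rail: x -96 to 12 mm.
- seat (a point): Home of the puck: centre of the top of the seat, 18 mm above the bench, at x = 45 mm, y = 0 in the fixture's frame. The seat is a pad 32 x 32 mm, 6 mm proud of the plate; the puck overhangs it by 7 mm along x and y. The centre of the puck's underside is here when it bears on both stops. Nothing stands beside the seat in y, so fingers can straddle the puck there.
- stop_left: One of the two ball stops on the stop block: a polished, slippery steel ball 8 mm in diameter on a short shank. Origin: centre of the ball, at x = 65.7 mm, y = +17.4 mm, z = 22.5 mm in the fixture's frame (half the height of the seated puck).
- stop_right: The other ball stop, at x = 65.7 mm, y = -17.4 mm, z = 22.5 mm in the fixture's frame.
- plunger: Spring plunger of the carriage: steel shank 9 mm thick with a slippery round cross-bar nose (9 mm thick, 27 mm wide), 22.5 mm above the bench. Origin: its tip, 19.5 mm ahead of the carriage's dark bush when relaxed. Spring: 2.5 N per mm from zero (10 N at 4 mm), 9 mm travel. A dark groove 14.5 to 16.5 mm behind the tip enters the bush at 3 mm (7.5 N) and is gone at 5 mm (12.5 N).
- carriage: Carriage on the rail: block 44 x 46 mm, top 37 mm above the bench, with an upright black ribbed grip on its middle, 16 mm (pressing direction) x 22 mm (across), 37 to 75 mm above the bench. Origin: in its middle, 13 mm above the bench, 44 mm behind the relaxed plunger's tip; axes as the fixture's. Travel 52 mm, from x = -62 to -10 mm in the fixture's frame. Slides easily (1 N): let go, the spring pushes it back.
- tower_corner (a point): Not to be handled: top of the nearest corner of the tall black computer tower, 0.34 m above the bench. From this edge its front face runs away to the right and back, its side away to the left and back. Carry things past in front of it (nearer the robot).
- hex_driver: Bystander: small hex driver, 108 x 14 mm, orange handle, lying flat. Origin: centre of its underside.
- sample_pot: Bystander: round white screw-cap pot, 37 mm in diameter, 34 mm high. Origin: centre of its underside.
- vial_white_cap: Bystander: small glass vial, 20 mm in diameter, 50 mm high. Origin: centre of its underside.
- beaker_50: Bystander: glass beaker, 45 mm in diameter, 58 mm high. Origin: centre of its underside.

How it is judged:
By the outcome, as a careful person would: the job done as asked, in the order asked, and still so for the second after the job is handed in, while the arm keeps its last pose, push and grip.
It also fails if it takes over 67 s, if anything falls off the work surface, if the arm or the gripper's body presses on something with over 40 N, if the wrist force passes 120 N, or if a joint passes its speed limit or range.

## Robot

A 6-joint arm with a two-finger parallel gripper is mounted at the origin on a cart in front of the work surface, level with it; the furniture and walls round the work are solid. World frame = base frame: x ahead of the robot, y to its left, z up, the work surface at z = 0. Lengths are in m, angles in rad, forces in N, time in s.
With the tool pointing down it reaches from about 0.4 to 0.825 m from the base axis. Payload 7 kg.
Tool frame: the origin (TCP) lies midway between the tips of the shut fingers; the grasp point (between the pads) lies 19 mm behind it; z points along the fingers, y is the line along which they close (so a half turn about z gives the same grasp; the last joint's range is limited). The gripper opens to 88 mm and grips with 3 to 60 N. Pads are 19 mm wide; open, the fingers measure 130 mm over their backs; the gripper's body (78 mm by 193 mm) begins 47 mm behind the grasp point.
Start: joints at [-0.963, 0.359, 0.012, 0, -1.224, -0.288], TCP at [0.212, -0.641, 0.227] pointing down, gripper open.
Joint ranges: [-3.07, 3.07], [-1.43, 2.12], [-1.02, 1.25], [-3.03, 1.67], [-3.05, -0], [-3.03, 3.03]. Speed limits (rad/s): [2.39, 2.39, 3.01, 3.14, 3.14, 3.14].

## Interface

Orientations are given as [roll, pitch, yaw] about the fixed x, y, z axes, in that order (R = Rz(yaw) Ry(pitch) Rx(roll)).
In Python, from station import telemetry, eyes, ticket, recognise, trace gives the robot as it stands. The module is installed in compiled form; this text tells all that it offers.
- The arm moves only by the tool servo_tool, never from a script. Its argument "series" is a list that holds one entry, the list of rows, each a list of 4 numbers: the shift along the tool's x, y, z in mm, then the turn about the tool's z in rad. In form: [[[x, y, z, roll], ...]]. A call has exactly 10 rows; each row shifts and turns the commanded pose from where the row before left it, along the tool's axes as they then stand; what a row does not reach is not made up. A row lasts 1/12 s, in which the tool goes at most 41.7 mm and 7.16 degrees, less where a joint would pass 70% of its speed; a pose out of reach is approached as far as the arm can. A call is refused whole if a number of a shift passes 41.7 or a number of a turn 0.125, either way. A call with a gripper value outside its range is refused whole. "claw" is the gripper's target within -1 to 1 (shut at 1, half-way at 0, fully open at -1), set as the call begins (left out, the last holds). The fingers move at their own pace and stop on an object; "grip_force" is the grip in N (left out, the last holds). Time passes only in rows, so rows that do not move let the fingers close, or fill a call up. It gives the time, the measured TCP pose, the force, the opening and the grip force at its end, in the units of the state.
- telemetry.get_state(): the state, without advancing time (a new reading comes with each control period).
- eyes.grab_frame(name): name is "scene" or "top" or "wrist"; returns the picture (400x640x3 uint8, red, green, blue); there is no depth.
- eyes.calibration(name): a dict with "mtx" (3x3 intrinsics, pixels), "k1" (the pictures are not rectified: a ray, as slopes to the right and down, at radius r is drawn at 1 + k1 r^2 times it, then the intrinsics apply), "rvec" (rotation vector, rad) and "tvec" (3), from world to camera coordinates, as OpenCV has them. Camera axes: x right, y down, z forward; pixel columns grow to the right and rows downward; lengths in m; the calibration is good to about 2 mm. A picture is of the moment at which its call begins: read the wrist's pose just before it. calibration takes no time and is no camera call; for the wrist camera it gives the pose at the moment of the call.
- ticket.job_done(): hands the job in; it is judged then, once.
Trained networks look in the newest picture that a camera, given by its name, has taken for a name from the list of things; names that differ only in an ending like _2 or _b are one class to them, and where a whole thing is asked for, a point or a joint stands for the part that bears it (a point fixed in the world has none). Each returns a list of dicts, best first, with "conf" (0 to 1); they miss things now and then, are a little off and sometimes report something else, mostly with a low value. They report only what shows in the picture. A call takes as long as a camera call.
- recognise(camera, name): "position" ([x, y, z] in m, in world coordinates, good to about 4 mm: the middle of the surface that is visible of it).
- trace(camera, name): "mask" (400x640 bool, what is visible of it).
The state is a dict: "t": time; "q": joint angles; "qd": joint speeds; "joint_efforts": joint torques, N m; "eef_pos": TCP position; "ee_rot": TCP orientation; "force": force on the tool from outside, world axes, zero at the start; "moment": the same for the moment, N m; "width": finger opening in m; "gripper_force": force on a finger pad.
Only numpy, scipy, OpenCV 4.12 (cv2) and the standard library are available. Lean on these libraries where they do the work, as an engineer would, in place of code of your own. Each camera call takes 0.05 s, during which the arm holds its last target. There are 200 camera calls.

## Working session

There is one attempt and no reset: what is moved stays moved. The work goes in short steps, Python scripts to look and compute and a tool call to move; the robot and the scene stay as the last step left them, time stands still between calls to the robot, and variables do not carry over. Pictures are saved under pics/ and viewed, at most 10 in all, crops included, and the job is handed in when it is done.

Besides the shell and the picture viewer there is one more tool, called after ">>>" as name([rows], argument=value, ...), one row to a line, values as JSON. servo_tool: Moves the arm, as the interface text tells. Its arguments: {"type":"object","properties":{"series":{"type":"array"},"claw":{"type":"number"},"grip_force":{"type":"number"}},"required":["series"]}

```bash
mkdir -p pics; cat > h.py <<'E'
import numpy as np, cv2
from station import telemetry, eyes, ticket, recognise, trace
def save(cam,fn):
    im=eyes.grab_frame(cam); cv2.imwrite('pics/'+fn,im[:,:,::-1]); return im
def proj(c,P):
    R,_=cv2.Rodrigues(np.array(c['rvec'],float)); p=(R@np.atleast_2d(P).T).T+np.ravel(c['tvec'])
    s=p[:,:2]/p[:,2:]; s=s*(1+c['k1']*(s**2).sum(1,keepdims=True)); K=np.array(c['mtx'])
    return s*[K[0,0],K[1,1]]+K[:2,2]
def ray(c,uv,z):
    K=np.array(c['mtx']); d=(np.atleast_2d(uv)-K[:2,2])/[K[0,0],K[1,1]]; s=d.copy()
    for _ in range(20): s=d/(1+c['k1']*(s**2).sum(1,keepdims=True))
    R,_=cv2.Rodrigues(np.array(c['rvec'],float)); o=-R.T@np.ravel(c['tvec'])
    w=np.c_[s,np.ones(len(s))]@R; return o+w*((z-o[2])/w[:,2:])
E
python3 - <<'E'
from h import *
s=telemetry.get_state(); print(s)
for c in ['scene','top']:
    save(c,c+'0.png')
    for n in ['atr_puck','fixture','carriage','stop_left','plunger','hex_driver','sample_pot','vial_white_cap','beaker_50','tower_corner','seat']:
        try: print(c,n,[(np.round(r['position'],3).tolist(),round(r['conf'],2)) for r in recognise(c,n)][:3])
        except Exception as e: print(c,n,e)
print(telemetry.get_state()['t'])
E
```

```text
{'t': 0.0, 'q': array([-9.62878471e-01,  3.59381224e-01,  1.10736529e-02, -3.64763209e-04,
       -1.22409332e+00, -2.88114924e-01]), 'qd': array([-9.60446163e-04, -8.24235341e-05, -5.23423631e-04, -2.64460108e-03,
        1.00492618e-03, -8.36600813e-04]), 'joint_efforts': array([ 2.59520284e-04, -5.82711554e+01,  2.93058801e+01,  6.99719220e+00,
        7.02770718e-03, -1.38980645e-04]), 'eef_pos': array([ 0.21204467, -0.64031987,  0.22563015]), 'ee_rot': array([ 3.13995678e+00, -1.27209112e-04, -2.82191384e+00]), 'force': array([-0.58520927,  0.32687296,  0.08512226]), 'moment': array([0.0346861 , 0.01551999, 0.11407887]), 'gripper_force': 0.0, 'width': 0.08759346319940456}
scene atr_puck [([0.415, 0.137, 0.012], 0.68)]
scene fixture []
scene carriage [([0.55, 0.095, 0.037], 0.79)]
scene stop_left []
scene plunger []
scene hex_driver [([0.69, 0.2, 0.009], 0.47)]
scene sample_pot [([0.454, -0.075, 0.034], 0.73)]
scene vial_white_cap [([0.564, -0.187, 0.033], 0.57)]
scene beaker_50 []
scene tower_corner it knows: atr_puck, beaker, carriage, fixture, hex_driver, plunger, sample_pot, seat, stop_left, stop_right, vial_white_cap
scene seat [([0.554, 0.135, 0.012], 0.8)]
top atr_puck [([0.419, 0.129, 0.008], 0.71)]
top fixture [([0.571, 0.139, 0.015], 0.67)]
top carriage [([0.558, 0.086, 0.039], 0.67)]
top stop_left []
top plunger []
top hex_driver [([0.569, 0.138, 0.011], 0.68), ([0.691, 0.197, 0.014], 0.6)]
top sample_pot [([0.464, -0.08, 0.035], 0.47)]
top vial_white_cap [([0.569, -0.186, 0.049], 0.58)]
top beaker_50 [([0.496, -0.312, 0.017], 0.66)]
top tower_corner it knows: atr_puck, beaker, carriage, fixture, hex_driver, plunger, sample_pot, seat, stop_left, stop_right, vial_white_cap
top seat [([0.569, 0.14, 0.007], 0.65), ([0.462, -0.079, 0.036], 0.44)]
1.1
```

View pics/top0.png

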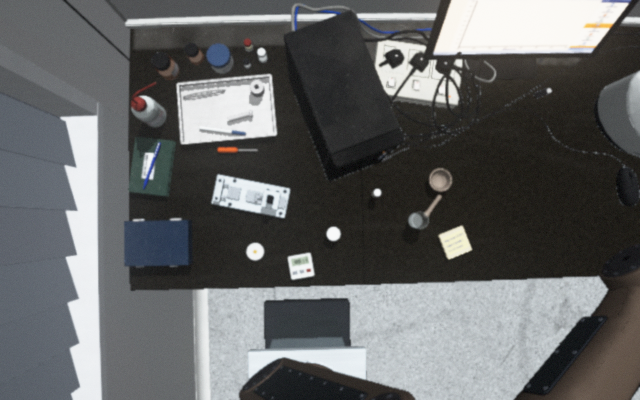

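View pics/scene0.png

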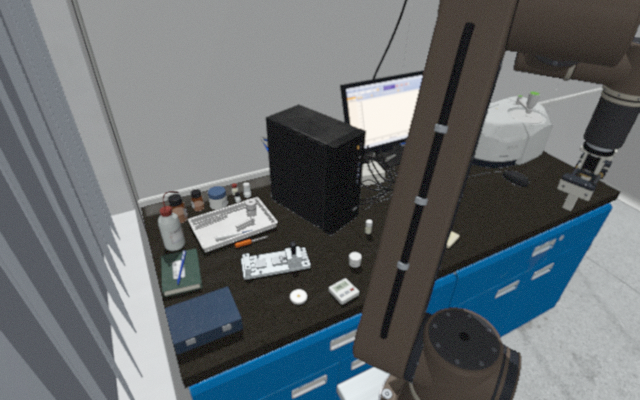

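The top picture shows the puck at (255,252) and the fixture plate at about (218,175) to (285,218). The carriage grip is at (270,199), so pressing runs left, roughly +y. The pot is at (333,233) and the tower is behind. I'll work out the first moves.

```bash
cat >> h.py <<'E'
def plan(x,y,z,yaw,n=10,p=None,y0=None):
    s=telemetry.get_state(); p=np.array(s['eef_pos'] if p is None else p); y0=s['ee_rot'][2] if y0 is None else y0
    dy=-((yaw-y0+np.pi)%(2*np.pi)-np.pi)/n; d=(np.array([x,y,z])-p)/n; a=y0
    rows=[]
    for i in range(n):
        rows.append([round(1000*(d[0]*np.cos(a)+d[1]*np.sin(a)),1),round(1000*(d[0]*np.sin(a)-d[1]*np.cos(a)),1),round(-1000*d[2],1),round(dy,3)]); a-=dy
    print(rows)
E
python3 - <<'E'
from h import *
c=eyes.calibration('top')
P=ray(c,[[218,175],[291,191],[285,218],[211,202]],0.012);print(P.round(3), np.linalg.norm(np.diff(P,axis=0),axis=1))
print('puck',ray(c,[255,252],.009).round(3),'tower',ray(c,[333,180],.0),ray(c,[333,165],.34))
w=eyes.calibration('wrist');R,_=cv2.Rodrigues(np.array(w['rvec']));print(w['mtx'],(-R.T@np.ravel(w['tvec'])),R[2])
plan(.42,-.3,.26,-2.82)
plan(.43,.08,.26,-1.78,10,[.42,-.3,.26],-2.82)
E
```

```text
[[0.628 0.227 0.012]
 [0.58  0.031 0.012]
 [0.508 0.049 0.012]
 [0.556 0.247 0.012]] [0.2012233  0.07418294 0.20335633]
puck [[0.419 0.131 0.009]] tower [[ 0.60857164 -0.08288184  0.        ]] [[ 0.60889342 -0.06389453  0.34      ]]
[[281.44781911   0.         318.36176997]
 [  0.         281.44781911 198.63688187]
 [  0.           0.           1.        ]] [ 0.13698401 -0.66508094  0.38412786] [ 0.27674474  0.09122504 -0.95660354]
[[np.float64(-30.4), np.float64(25.8), np.float64(-3.3), np.float64(-0.0)], [np.float64(-30.4), np.float64(25.8), np.float64(-3.3), np.float64(-0.0)], [np.float64(-30.5), np.float64(25.8), np.float64(-3.3), np.float64(-0.0)], [np.float64(-30.5), np.float64(25.8), np.float64(-3.3), np.float64(-0.0)], [np.float64(-30.5), np.float64(25.8), np.float64(-3.3), np.float64(-0.0)], [np.float64(-30.5), np.float64(25.8), np.float64(-3.3), np.float64(-0.0)], [np.float64(-30.5), np.float64(25.8), np.float64(-3.3), np.float64(-0.0)], [np.float64(-30.5), np.float64(25.8), np.float64(-3.3), np.float64(-0.0)], [np.float64(-30.5), np.float64(25.8), np.float64(-3.3), np.float64(-0.0)], [np.float64(-30.5), np.float64(25.8), np.float64(-3.3), np.float64(-0.0)]]
[[np.float64(-13.0), np.float64(35.7), np.float64(-0.0), -0.104], [np.float64(-16.6), np.float64(34.2), np.float64(-0.0), -0.104], [np.float64(-20.1), np.float64(32.3), np.float64(-0.0), -0.104], [np.float64(-23.3), np.float64(30.0), np.float64(-0.0), -0.104], [np.float64(-26.3), np.float64(27.5), np.float64(-0.0), -0.104], [np.float64(-29.0), np.float64(24.6), np.float64(-0.0), -0.104], [np.float64(-31.4), np.float64(21.4), np.float64(-0.0), -0.104], [np.float64(-33.5), np.float64(18.1), np.float64(-0.0), -0.104], [np.float64(-35.1), np.float64(14.5), np.float64(-0.0), -0.104], [np.float64(-36.5), np.float64(10.8), np.float64(-0.0), -0.104]]
```

>>> servo_tool([
  [[-30.5,25.8,-3.3,0],[-30.5,25.8,-3.3,0],[-30.5,25.8,-3.3,0],[-30.5,25.8,-3.3,0],[-30.5,25.8,-3.3,0],[-30.5,25.8,-3.3,0],[-30.5,25.8,-3.3,0],[-30.5,25.8,-3.3,0],[-30.5,25.8,-3.3,0],[-30.5,25.8,-3.3,0]],
], claw=-1, grip_force=20)

```text
t: 1.93
eef_pos: [0.4212, -0.2982, 0.2602]
ee_rot: [-3.141, 0.001, -2.822]
force: [1.0, -0.2, -0.4]
width: 0.0876
gripper_force: 0.0
```

>>> servo_tool([
  [[-13,35.7,0,-0.104],[-16.6,34.2,0,-0.104],[-20.1,32.3,0,-0.104],[-23.3,30,0,-0.104],[-26.3,27.5,0,-0.104],[-29,24.6,0,-0.104],[-31.4,21.4,0,-0.104],[-33.5,18.1,0,-0.104],[-35.1,14.5,0,-0.104],[-36.5,10.8,0,-0.104]],
])

```text
t: 2.77
eef_pos: [0.4308, 0.082, 0.2601]
ee_rot: [-3.141, 0.001, -1.776]
force: [1.6, -0.4, -0.3]
width: 0.0875
gripper_force: 0.0
```

```bash
python3 - <<'E'
from h import *
s=telemetry.get_state();print(s['t'],s['eef_pos'],s['ee_rot'],s['q'])
w=eyes.calibration('wrist'); save('wrist','w1.png')
import json;json.dump({k:np.array(v).tolist() for k,v in w.items()},open('w1.json','w'))
for n in ['atr_puck','carriage','seat','stop_left','stop_right','plunger','fixture']: print(n,[(np.round(r['position'],3).tolist(),round(r['conf'],2)) for r in recognise('wrist',n)][:2])
print(proj(w,[[.419,.131,.009],[.58,.031,.012],[.628,.227,.012]]))
E
```

```text
2.7667 [0.430835   0.08202268 0.26013361] [-3.14056382e+00  1.10243617e-03 -1.77632403e+00] [ 6.40791925e-01 -6.81651492e-02 -4.22460007e-01  4.24653753e-05
 -1.21499406e+00 -8.46334955e-01]
atr_puck [([0.42, 0.132, 0.009], 0.76), ([0.55, 0.101, 0.01], 0.49)]
carriage [([0.552, 0.084, 0.036], 0.71)]
seat [([0.556, 0.102, 0.009], 0.92)]
stop_left []
stop_right []
plunger [([0.558, 0.123, 0.028], 0.47)]
fixture [([0.553, 0.098, 0.01], 0.82)]
[[332.57400789 198.14772685]
 [209.6372131  155.64479005]
 [219.34310328 278.03297725]]
```

View pics/w1.png

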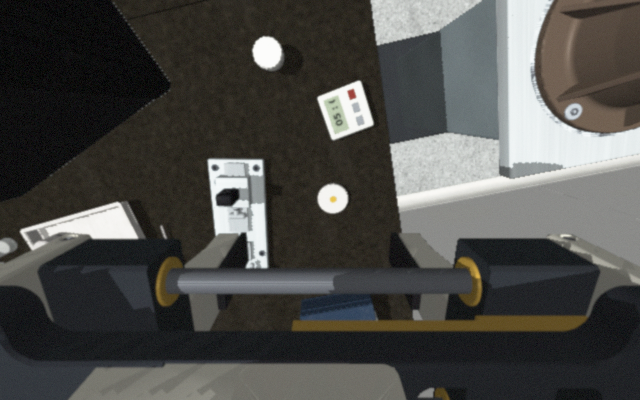

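The wrist view shows the puck at (333,199), which agrees with (0.420,0.132). The fixture plate is on the left, with corners at (208,158) and (265,159).

```bash
python3 - <<'E'
from h import *
plan(.42,.132,.06,-1.81)
E
```

```text
[[np.float64(-4.9), np.float64(2.2), np.float64(20.0), np.float64(0.003)], [np.float64(-4.9), np.float64(2.2), np.float64(20.0), np.float64(0.003)], [np.float64(-4.9), np.float64(2.2), np.float64(20.0), np.float64(0.003)], [np.float64(-4.9), np.float64(2.3), np.float64(20.0), np.float64(0.003)], [np.float64(-4.9), np.float64(2.3), np.float64(20.0), np.float64(0.003)], [np.float64(-4.9), np.float64(2.3), np.float64(20.0), np.float64(0.003)], [np.float64(-4.9), np.float64(2.3), np.float64(20.0), np.float64(0.003)], [np.float64(-4.9), np.float64(2.3), np.float64(20.0), np.float64(0.003)], [np.float64(-4.9), np.float64(2.3), np.float64(20.0), np.float64(0.003)], [np.float64(-4.9), np.float64(2.3), np.float64(20.0), np.float64(0.003)]]
```

>>> servo_tool([
  [[-4.9,2.2,20,0.003],[-4.9,2.2,20,0.003],[-4.9,2.2,20,0.003],[-4.9,2.3,20,0.003],[-4.9,2.3,20,0.003],[-4.9,2.3,20,0.003],[-4.9,2.3,20,0.003],[-4.9,2.3,20,0.003],[-4.9,2.3,20,0.003],[-4.9,2.3,20,0.003]],
])

```text
t: 4.0
eef_pos: [0.4204, 0.1321, 0.0589]
ee_rot: [-3.141, 0.001, -1.815]
force: [0.7, 0.7, -0.1]
width: 0.0872
gripper_force: 0.0
```

```bash
python3 - <<'E'
from h import *
s=telemetry.get_state();print(s['t'],s['eef_pos'],s['ee_rot'],s['force'])
w=eyes.calibration('wrist'); save('wrist','w2.png')
for r in trace('wrist','atr_puck')[:1]:
    m=r['mask'];v,u=np.nonzero(m);print(r['conf'],m.sum(),u.min(),u.max(),v.min(),v.max(),ray(w,[u.mean(),v.mean()],.008))
print(proj(w,[[.42,.132,.009]]))
E
```

```text
4.0 [0.42037653 0.13209723 0.05890863] [-3.14114112e+00  5.34957751e-04 -1.81454010e+00] [ 0.70893071  0.67395088 -0.09065596]
0.96 2535 291 348 187 242 [[0.41884375 0.13062002 0.008     ]]
[[318.62612977 217.10032254]]
```

View pics/w2.png

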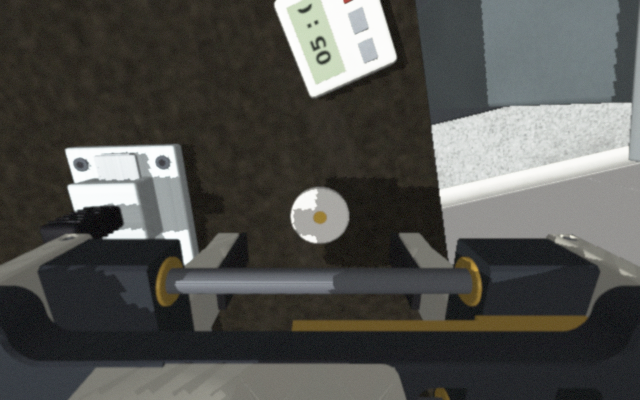

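Puck is centred at (320,216) between the fingers. Going down and closing.

>>> servo_tool([
  [[0,0,10,0],[0,0,10,0],[0,0,10,0],[0,0,8,0],[0,0,6,0],[0,0,5,0],[0,0,3,0],[0,0,2,0],[0,0,0,0],[0,0,0,0]],
])

```text
t: 4.93
eef_pos: [0.4202, 0.133, 0.0057]
ee_rot: [-3.141, 0.0, -1.812]
force: [-0.0, 0.4, 1.0]
width: 0.088
gripper_force: 0.0
```

>>> servo_tool([
  [[0,0,0,0],[0,0,0,0],[0,0,0,0],[0,0,0,0],[0,0,0,0],[0,0,0,0],[0,0,0,0],[0,0,0,0],[0,0,0,0],[0,0,0,0]],
], claw=1, grip_force=20)

```text
t: 5.77
eef_pos: [0.42, 0.1329, 0.0056]
ee_rot: [3.142, -0.0, -1.812]
force: [-1.0, 0.4, 1.3]
width: 0.0442
gripper_force: 20.0
```

```bash
python3 - <<'E'
from h import *
plan(.4475,.140,.16,-1.812,10)
plan(.577,.176,.16,-1.81,5,[.4475,.14,.16],-1.812)
E
```

```text
[[np.float64(-1.3), np.float64(-2.5), np.float64(-15.4), np.float64(0.0)], [np.float64(-1.3), np.float64(-2.5), np.float64(-15.4), np.float64(0.0)], [np.float64(-1.3), np.float64(-2.5), np.float64(-15.4), np.float64(0.0)], [np.float64(-1.3), np.float64(-2.5), np.float64(-15.4), np.float64(0.0)], [np.float64(-1.3), np.float64(-2.5), np.float64(-15.4), np.float64(0.0)], [np.float64(-1.3), np.float64(-2.5), np.float64(-15.4), np.float64(0.0)], [np.float64(-1.3), np.float64(-2.5), np.float64(-15.4), np.float64(0.0)], [np.float64(-1.3), np.float64(-2.5), np.float64(-15.4), np.float64(0.0)], [np.float64(-1.3), np.float64(-2.5), np.float64(-15.4), np.float64(0.0)], [np.float64(-1.3), np.float64(-2.5), np.float64(-15.4), np.float64(0.0)]]
[[np.float64(-13.2), np.float64(-23.4), np.float64(-0.0), -0.0], [np.float64(-13.2), np.float64(-23.4), np.float64(-0.0), -0.0], [np.float64(-13.2), np.float64(-23.4), np.float64(-0.0), -0.0], [np.float64(-13.2), np.float64(-23.4), np.float64(-0.0), -0.0], [np.float64(-13.1), np.float64(-23.5), np.float64(-0.0), -0.0]]
```

>>> servo_tool([
  [[0,0,-10,0],[0,0,-16,0],[0,0,-18,0],[0,0,-18,0],[0,0,-18,0],[0,0,-18,0],[0,0,-18,0],[0,-10,-18,0],[-5,-20,-15,0],[-5,-20,-5,0]],
])

```text
t: 6.6
eef_pos: [0.4721, 0.1312, 0.1621]
ee_rot: [-3.139, 0.003, -1.811]
force: [0.2, 0.2, -1.7]
width: 0.0445
gripper_force: 20.0
```

>>> servo_tool([
  [[-10,-23,0,0],[-12,-23,0,0],[-12,-20,0,0],[-12,-15,0,0],[-12,-8,0,0],[-8,-4,0,0],[-3,-2,0,0],[0,0,0,0],[0,0,0,0],[0,0,0,0]],
])

```text
t: 7.43
eef_pos: [0.5789, 0.1747, 0.1597]
ee_rot: [3.141, -0.0, -1.812]
force: [0.6, 0.3, -1.8]
width: 0.0444
gripper_force: 20.0
```

```bash
python3 - <<'E'
from h import *
s=telemetry.get_state();print(s['t'],s['eef_pos'],s['ee_rot'],s['force'],s['width'])
w=eyes.calibration('wrist'); save('wrist','w3.png'); c=cv2.imread('pics/w3.png')
import json;json.dump({k:np.array(v).tolist() for k,v in w.items()},open('w3.json','w'))
o=np.array([.568,.1385]);a=1.331
def F(x,y,z): return [*(o+[x*np.cos(a)-y*np.sin(a),x*np.sin(a)+y*np.cos(a)]),z]
pts=[F(.1,.04,.012),F(.1,-.04,.012),F(-.1,-.04,.012),F(-.1,.04,.012),F(.045,0,.018),F(.076,.032,.034),F(.076,-.032,.034)]
print(proj(w,pts).round(1))
for n in ['atr_puck','carriage','seat','stop_left','stop_right','plunger']: print(n,[(np.round(r['position'],3).tolist(),round(r['conf'],2)) for r in recognise('wrist',n)][:2])
E
```

```text
7.4333 [0.57893444 0.17468926 0.15965718] [ 3.14127083e+00 -9.12471578e-05 -1.81172672e+00] [ 0.59170112  0.26511297 -1.7702587 ] 0.04443834281011467
[[353.7 237.2]
 [286.1 237.3]
 [278.8  49.5]
 [360.8  49.3]
 [319.9 194. ]
 [349.6 225.5]
 [290.5 225.6]]
atr_puck [([0.576, 0.17, 0.161], 0.97), ([0.559, 0.123, 0.027], 0.74)]
carriage [([0.559, 0.09, 0.036], 0.76)]
seat [([0.565, 0.116, 0.006], 0.57)]
stop_left []
stop_right [([0.562, 0.12, 0.025], 0.71)]
plunger [([0.557, 0.089, 0.035], 0.57), ([0.559, 0.123, 0.025], 0.51)]
```

View pics/w3.png

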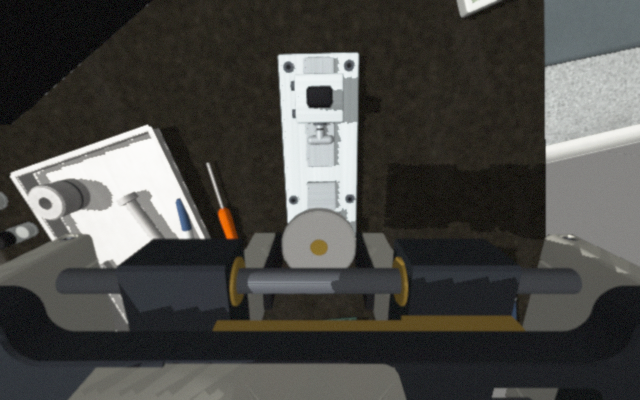

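The puck is held at (318,242), crystal up. The plate's back edge is at v≈53, about 3.5 px off my prediction. I'll fit the fixture on an enlarged crop.

```bash
python3 - <<'E'
import json; from h import *
w=json.load(open('w3.json')); im=cv2.imread('pics/w3.png'); s=telemetry.get_state()
print('puck amber'); hsv=cv2.cvtColor(im,cv2.COLOR_BGR2HSV); m=(hsv[...,1]>110)&(hsv[...,2]>60); m[:232]=0;m[262:]=0;m[:,:300]=0;m[:,340:]=0
v,u=np.nonzero(m);print(u.mean(),v.mean(),len(u)); P=ray(w,[u.mean(),v.mean()],.164)[0]
d=(P-s['eef_pos'])*1000;a=s['ee_rot'][2];print('puck in tool x,y mm',d[0]*np.cos(a)+d[1]*np.sin(a),d[0]*np.sin(a)-d[1]*np.cos(a))
c=cv2.resize(im[40:215,265:375],None,fx=3.4,fy=3.4,interpolation=cv2.INTER_CUBIC); cv2.imwrite('pics/w3c.png',c)
E
```

```text
puck amber
318.4484536082474 247.02061855670104 194
puck in tool x,y mm 1.9626283139894494 0.7359002487397915
```

View pics/w3c.png

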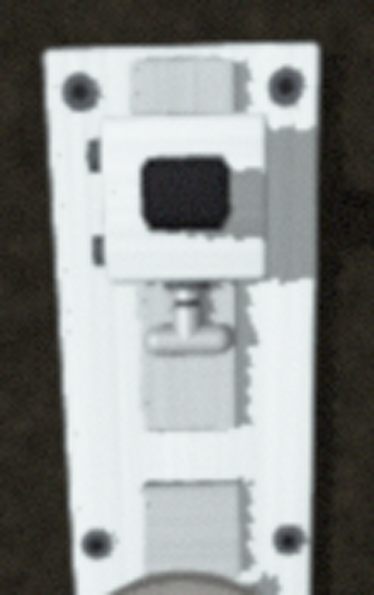

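```bash
cat > fit.py <<'E'
import json; from h import *
from scipy.optimize import least_squares
w=json.load(open('w3.json'))
def F(p,x,y,z): o=p[:2];a=p[2]; return [o[0]+x*np.cos(a)-y*np.sin(a),o[1]+x*np.sin(a)+y*np.cos(a),z]
C=[((-.1,-.04,.012),(278.2,54.7)),((-.1,.04,.012),(358.5,52.6)),((.029,-.016,.018),(307.6,181.8)),((.029,.016,.018),(335.6,181.8))]
E=[(-.04,(287.9,213.5)),(.04,(356.8,213.5))]
def res(p):
    r=[proj(w,F(p,*c[0]))[0]-c[1] for c in C]; r=list(np.ravel(r))
    for i,(y,uv) in enumerate(E):
        r+=list(proj(w,F(p,p[3+i],y,.012))[0]-uv)
    return r
f=least_squares(res,[.568,.1385,1.331,.07,.07],x_scale=[.01,.01,.1,.01,.01]);p=f.x;print(p,np.round(f.fun,1))
def W2F(P): d=np.array(P[:2])-p[:2];c,s=np.cos(p[2]),np.sin(p[2]);return d@np.array([c,s])*1000,d@np.array([-s,c])*1000
def px(u,v,z): return W2F(ray(w,[265+u/3.4,40+v/3.4],z)[0])
if __name__=='__main__':
    print('grip top front/back',px(186,158,.075),px(186,230,.075),'block',px(186,118,.037),px(186,278,.037),'nose tip',px(187,357,.0225))
    print('seat',F(p,.045,0,.018),'puck now',W2F(telemetry.get_state()['eef_pos']))
E
python3 fit.py
```

```text
[0.5677138  0.14179255 1.35606548 0.06593489 0.06811859] [-0.6 -0.5  0.8 -0.8 -0.7  1.2  0.6  0.5 -0.3  0.   0.2  0. ]
grip top front/back (np.float64(-64.22937040023614), np.float64(0.023310666012093566)) (np.float64(-48.074956122859334), np.float64(-0.3923151892594314)) block (np.float64(-77.44091520591036), np.float64(0.5825728626019838)) (np.float64(-35.797477784880456), np.float64(-0.48884591246886827)) nose tip (np.float64(-12.16988521922608), np.float64(-0.7086650148743291))
seat [np.float64(0.5773025980683837), np.float64(0.18575907193891525), 0.018] puck now (np.float64(34.95483984345102), np.float64(-4.535536942547446))
```

```bash
python3 - <<'E'
from fit import *
t=F(p,.0445,0,0); print(t); plan(t[0],t[1],.05,p[2]-np.pi,10)
E
```

```text
[0.5677138  0.14179255 1.35606548 0.06593489 0.06811859] [-0.6 -0.5  0.8 -0.8 -0.7  1.2  0.6  0.5 -0.3  0.   0.2  0. ]
[np.float64(0.5771960558384551), np.float64(0.18527055504745515), 0]
[[np.float64(-0.9), np.float64(0.5), np.float64(11.0), np.float64(-0.003)], [np.float64(-0.9), np.float64(0.5), np.float64(11.0), np.float64(-0.003)], [np.float64(-0.9), np.float64(0.5), np.float64(11.0), np.float64(-0.003)], [np.float64(-0.9), np.float64(0.5), np.float64(11.0), np.float64(-0.003)], [np.float64(-0.9), np.float64(0.5), np.float64(11.0), np.float64(-0.003)], [np.float64(-0.9), np.float64(0.5), np.float64(11.0), np.float64(-0.003)], [np.float64(-0.9), np.float64(0.5), np.float64(11.0), np.float64(-0.003)], [np.float64(-1.0), np.float64(0.5), np.float64(11.0), np.float64(-0.003)], [np.float64(-1.0), np.float64(0.5), np.float64(11.0), np.float64(-0.003)], [np.float64(-1.0), np.float64(0.5), np.float64(11.0), np.float64(-0.003)]]
```

>>> servo_tool([
  [[-1,0.5,13,-0.003],[-1,0.5,13,-0.003],[-1,0.5,13,-0.003],[-1,0.5,13,-0.003],[-1,0.5,13,-0.003],[-1,0.5,13,-0.003],[-1,0.5,12,-0.003],[-1,0.5,10,-0.003],[-1,0.5,7,-0.002],[0,0,3,0]],
])

```text
t: 8.62
eef_pos: [0.577, 0.1848, 0.0485]
ee_rot: [3.141, -0.001, -1.786]
force: [0.1, -0.6, -1.7]
width: 0.0442
gripper_force: 20.0
```

```bash
python3 - <<'E'
from fit import *
s=telemetry.get_state();print(s['t'],s['eef_pos'],s['ee_rot'],s['force']);P=s['eef_pos'];print(W2F(P))
w=eyes.calibration('wrist');im=save('wrist','w4.png')
print('pred seat corners',proj(w,[F(p,.029,y,.018) for y in(-.016,.016)]),'nose tip',proj(w,F(p,-.0122,0,.0225)), 'block back corners', proj(w,[F(p,.094,y,.034) for y in(-.032,.032)]))
c=cv2.resize(im[60:265,220:420],None,fx=2.9,fy=2.9,interpolation=cv2.INTER_CUBIC); cv2.imwrite('pics/w4c.png',c[:,:,::-1])
E
```

```text
[0.5677138  0.14179255 1.35606548 0.06593489 0.06811859] [-0.6 -0.5  0.8 -0.8 -0.7  1.2  0.6  0.5 -0.3  0.   0.2  0. ]
8.6167 [0.57695894 0.18476132 0.04849347] [ 3.14065384e+00 -9.04776220e-04 -1.78568322e+00] [ 0.09528818 -0.60803765 -1.68661865]
(np.float64(43.95193022841641), np.float64(0.12316365508972801))
pred seat corners [[295.24520532 207.37197464]
 [340.62064038 207.29649143]] nose tip [[317.84015468 149.24079581]] block back corners [[273.49867801 300.39200848]
 [362.65245506 300.19932782]]
```

View pics/w4c.png

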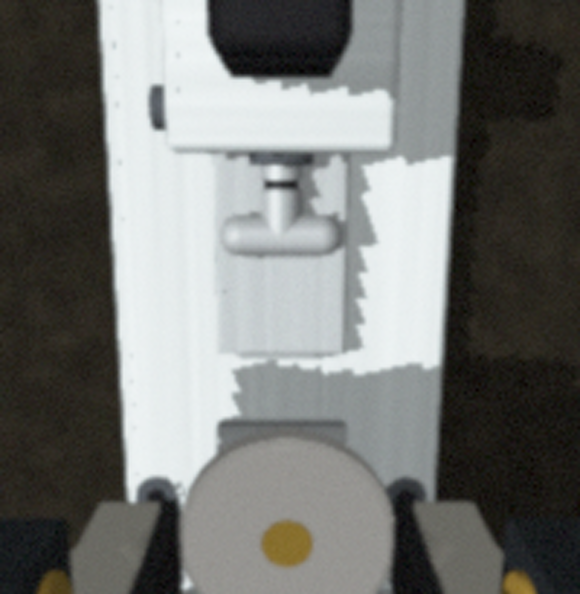

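The crop shows the seat edge within 1 px of prediction, with the puck centred over the seat. Lowering.

>>> servo_tool([
  [[0,0,4,0],[0,0,5,0],[0,0,5,0],[0,0,4,0],[0,0,3,0],[0,0,2,0],[0,0,1,0],[0,0,0,0],[0,0,0,0],[0,0,0,0]],
])

```text
t: 9.5
eef_pos: [0.5775, 0.1849, 0.0258]
ee_rot: [-3.141, 0.0, -1.786]
force: [-0.6, 0.7, -0.8]
width: 0.0441
gripper_force: 20.0
```

>>> servo_tool([
  [[0,0,0.5,0],[0,0,0,0],[0,0,0.5,0],[0,0,0,0],[0,0,0.4,0],[0,0,0,0],[0,0,0.3,0],[0,0,0,0],[0,0,0,0],[0,0,0,0]],
])

```text
t: 10.33
eef_pos: [0.5774, 0.1849, 0.0238]
ee_rot: [3.142, -0.0, -1.786]
force: [1.0, -0.3, -1.5]
width: 0.0445
gripper_force: 20.0
```

>>> servo_tool([
  [[0,0,0.3,0],[0,0,0,0],[0,0,0.3,0],[0,0,0,0],[0,0,0,0],[0,0,0,0],[0,0,0,0],[0,0,0,0],[0,0,0,0],[0,0,0,0]],
])

```text
t: 11.17
eef_pos: [0.5775, 0.1849, 0.0236]
ee_rot: [-3.141, 0.0, -1.786]
force: [-2.2, -0.1, 5.3]
width: 0.0447
gripper_force: 20.0
```

Contact with the seat. Releasing.

>>> servo_tool([
  [[0,0,-0.2,0],[0,0,0,0],[0,0,0,0],[0,0,0,0],[0,0,0,0],[0,0,0,0],[0,0,0,0],[0,0,0,0],[0,0,0,0],[0,0,0,0]],
], claw=-0.6)

```text
t: 12.0
eef_pos: [0.5774, 0.1848, 0.0235]
ee_rot: [-3.142, 0.0, -1.786]
force: [-0.6, -0.6, 1.1]
width: 0.0702
gripper_force: 0.0
```

>>> servo_tool([
  [[0,0,-5,0],[0,0,-8,0],[0,0,-12,0],[0,0,-14,0],[0,0,-14,0],[0,0,-14,0],[0,0,-14,0],[0,0,-10,0],[0,0,-4,0],[0,0,0,0]],
])

```text
t: 12.83
eef_pos: [0.5779, 0.1852, 0.1199]
ee_rot: [-3.14, 0.002, -1.786]
force: [0.1, 0.1, -0.7]
width: 0.0701
gripper_force: 0.0
```

```bash
python3 - <<'E'
from fit import *
s=telemetry.get_state();print(s['t'],s['eef_pos'],s['ee_rot'],s['force']);P=s['eef_pos'];print(W2F(P))
w=eyes.calibration('wrist');im=save('wrist','w5.png')
print('pred puck centre@42',proj(w,F(p,.042,0,.027)),'nose tip',proj(w,F(p,-.0122,0,.0225)))
hsv=cv2.cvtColor(im,cv2.COLOR_RGB2HSV);m=(hsv[...,1]>110)&(hsv[...,2]>60);u0,v0=proj(w,F(p,.042,0,.027))[0].astype(int);k=np.zeros_like(m);k[v0-12:v0+12,u0-12:u0+12]=1
v,u=np.nonzero(m&k);print(len(u),W2F(ray(w,[u.mean(),v.mean()],.027)[0]))
t=F(p,-.0562,0,0);print(t);plan(t[0],t[1],.115,p[2]-np.pi)
c=cv2.resize(im[40:265,220:420],None,fx=2.6,fy=2.6,interpolation=cv2.INTER_CUBIC); cv2.imwrite('pics/w5c.png',c[:,:,::-1])
E
```

```text
[0.5677138  0.14179255 1.35606548 0.06593489 0.06811859] [-0.6 -0.5  0.8 -0.8 -0.7  1.2  0.6  0.5 -0.3  0.   0.2  0. ]
12.8333 [0.57793908 0.18521948 0.11992871] [-3.13992872e+00  1.73192843e-03 -1.78564925e+00] [ 0.14076491  0.1223973  -0.68009089]
(np.float64(44.60841980318948), np.float64(-0.736842579088351))
pred puck centre@42 [[319.13723566 198.13552289]] nose tip [[319.1062918  138.32236171]]
79 (np.float64(43.27294596298751), np.float64(-0.15183186062766044))
[np.float64(0.555738450730846), np.float64(0.08688325310738816), 0]
[[np.float64(10.0), np.float64(0.0), np.float64(0.4), np.float64(-0.0)], [np.float64(10.0), np.float64(0.0), np.float64(0.4), np.float64(-0.0)], [np.float64(10.0), np.float64(0.0), np.float64(0.4), np.float64(-0.0)], [np.float64(10.0), np.float64(0.0), np.float64(0.4), np.float64(-0.0)], [np.float64(10.0), np.float64(0.0), np.float64(0.4), np.float64(-0.0)], [np.float64(10.0), np.float64(0.0), np.float64(0.4), np.float64(-0.0)], [np.float64(10.0), np.float64(0.0), np.float64(0.4), np.float64(-0.0)], [np.float64(10.0), np.float64(0.0), np.float64(0.4), np.float64(-0.0)], [np.float64(10.0), np.float64(0.0), np.float64(0.4), np.float64(-0.0)], [np.float64(10.0), np.float64(0.0), np.float64(0.4), np.float64(-0.0)]]
```

View pics/w5c.png

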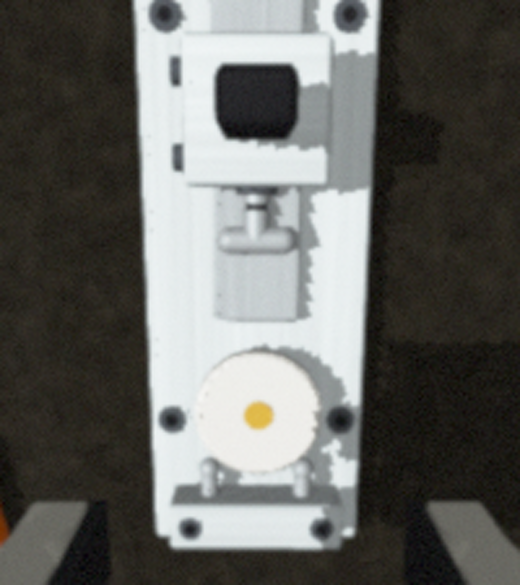

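The puck lies flat on the seat, with its crystal at crop (258,415), about 1.7 mm short of the stops. Next I'll go above the grip.

>>> servo_tool([
  [[5,0,0,0],[10,0,0,0],[15,0,0,0],[15,0,0,0],[15,0,0,0],[15,0,0,0],[12,0,0,0],[8,0,0,0],[5,0,0,0],[0,0,0,0]],
])

```text
t: 13.72
eef_pos: [0.5559, 0.0861, 0.1187]
ee_rot: [-3.141, 0.0, -1.787]
force: [0.4, 0.5, 0.3]
width: 0.07
gripper_force: 0.0
```

```bash
python3 - <<'E'
from fit import *
s=telemetry.get_state();P=s['eef_pos'];print(P,s['ee_rot'],W2F(P),s['force'])
E
```

```text
[0.5677138  0.14179255 1.35606548 0.06593489 0.06811859] [-0.6 -0.5  0.8 -0.8 -0.7  1.2  0.6  0.5 -0.3  0.   0.2  0. ]
[0.5559045  0.08609906 0.118655  ] [-3.14143614e+00  1.87418859e-04 -1.78691655e+00] (np.float64(-56.93079646704717), np.float64(-0.3293341744646604)) [0.38271189 0.54927296 0.31863087]
```

>>> servo_tool([
  [[0,0,10,0],[0,0,12,0],[0,0,12,0],[0,0,12,0],[0,0,10,0],[0,0,8,0],[0,0,6,0],[0,0,4,0],[0,0,0,0],[0,0,0,0]],
])

```text
t: 14.55
eef_pos: [0.5562, 0.0872, 0.0445]
ee_rot: [-3.142, -0.0, -1.786]
force: [-0.4, 0.0, 0.7]
width: 0.07
gripper_force: 0.0
```

>>> servo_tool([
  [[0,0,0,0],[0,0,0,0],[0,0,0,0],[0,0,0,0],[0,0,0,0],[0,0,0,0],[0,0,0,0],[0,0,0,0],[0,0,0,0],[0,0,0,0]],
], claw=1, grip_force=35)

```text
t: 15.38
eef_pos: [0.5568, 0.0873, 0.0446]
ee_rot: [-3.141, 0.001, -1.786]
force: [4.9, -1.1, -2.6]
width: 0.0221
gripper_force: 35.0
```

Grip held. Easing the side load while sliding forward to just short of contact.

>>> servo_tool([
  [[0,-0.5,0,0],[-1,0,0,0],[-3,0,0,0],[-4,0,0,0],[-5,0,0,0],[-5,0,0,0],[-5,0,0,0],[-3,0,0,0],[-2,0,0,0],[0,0,0,0]],
])

```text
t: 16.22
eef_pos: [0.563, 0.1152, 0.0446]
ee_rot: [-3.141, 0.001, -1.785]
force: [5.2, 0.4, -0.8]
width: 0.0219
gripper_force: 35.0
```

```bash
cat > st.py <<'E'
from fit import *
F_=[]
for i in range(6):
    s=telemetry.get_state();F_.append(s['force']); eyes.grab_frame('wrist') if i<5 else 0
f=np.mean(F_,0);P=s['eef_pos'];print(s['t'],W2F(P),P[2],s['ee_rot'],'push',-(f[0]*np.cos(p[2])+f[1]*np.sin(p[2])),'lat',-f[0]*np.sin(p[2])+f[1]*np.cos(p[2]),'z',f[2],s['width'])
E
python3 st.py
```

```text
[0.5677138  0.14179255 1.35606548 0.06593489 0.06811859] [-0.6 -0.5  0.8 -0.8 -0.7  1.2  0.6  0.5 -0.3  0.   0.2  0. ]
16.4667 (np.float64(-27.53924593960263), np.float64(-1.0027944904538908)) 0.04455886507889614 [-3.14101474e+00  6.35418880e-04 -1.78573071e+00] push -1.0392807788299614 lat -5.002282936141836 z -1.195132536640289 0.021546166137743784
```

>>> servo_tool([
  [[0,-0.7,0,0],[-0.5,0,0,0],[-0.5,0,0,0],[-0.5,0,0,0],[-0.5,0,0,0],[-0.5,0,0,0],[-0.5,0,0,0],[0,0,0,0],[0,0,0,0],[0,0,0,0]],
])

```text
t: 17.3
eef_pos: [0.5634, 0.1172, 0.0445]
ee_rot: [3.141, -0.0, -1.786]
force: [-1.5, -0.6, 4.7]
width: 0.0217
gripper_force: 35.0
```

```bash
python3 st.py|tail -1
```

```text
17.55 (np.float64(-24.95665116713941), np.float64(-1.0729828714838174)) 0.04453473951751065 [ 3.14105785e+00 -2.59021451e-04 -1.78579162e+00] push 0.6735763311426697 lat 1.3228641058067572 z 5.19073556889763 0.02188520749378612
```

>>> servo_tool([
  [[-0.4,0,0,0],[-0.4,0,0,0],[-0.4,0,0,0],[-0.4,0,0,0],[-0.4,0,0,0],[-0.4,0,0,0],[-0.4,0,0,0],[-0.4,0,0,0],[0,0,0,0],[0,0,0,0]],
])

```text
t: 18.38
eef_pos: [0.5641, 0.1203, 0.0445]
ee_rot: [3.141, -0.0, -1.786]
force: [-1.7, -0.8, 5.8]
width: 0.0218
gripper_force: 35.0
```

```bash
python3 st.py|tail -1
```

```text
18.6333 (np.float64(-21.81578257328713), np.float64(-1.0908294307757227)) 0.04452227911227423 [ 3.14103279e+00 -3.45072711e-04 -1.78583083e+00] push 0.9601711394550327 lat 1.1664609490936222 z 5.484369364768635 0.02204066978016386
```

>>> servo_tool([
  [[-0.4,0,0,0],[-0.4,0,0,0],[-0.4,0,0,0],[-0.4,0,0,0],[-0.4,0,0,0],[0,0,0,0],[0,0,0,0],[0,0,0,0],[0,0,0,0],[0,0,0,0]],
])

```text
t: 19.47
eef_pos: [0.5645, 0.122, 0.0445]
ee_rot: [3.141, -0.001, -1.786]
force: [-1.1, -1.7, 4.7]
width: 0.0222
gripper_force: 35.0
```

```bash
python3 st.py|tail -1
```

```text
19.7167 (np.float64(-20.031962594337813), np.float64(-1.0738870265188902)) 0.04454156703311515 [ 3.14095981e+00 -5.73079172e-04 -1.78587800e+00] push 1.9938409042279193 lat 0.840987833423433 z 5.295274960498936 0.021805591844221258
```

>>> servo_tool([
  [[-0.3,0,0,0],[-0.3,0,0,0],[-0.3,0,0,0],[-0.3,0,0,0],[-0.3,0,0,0],[-0.3,0,0,0],[-0.2,0,0,0],[0,0,0,0],[0,0,0,0],[0,0,0,0]],
])

```text
t: 20.55
eef_pos: [0.5648, 0.1233, 0.0445]
ee_rot: [3.141, -0.001, -1.786]
force: [-1.4, -4.6, 5.7]
width: 0.0218
gripper_force: 35.0
```

```bash
python3 st.py|tail -1
```

```text
20.8 (np.float64(-18.717927236893427), np.float64(-1.0684935500280646)) 0.044519942370335824 [ 3.14064372e+00 -1.45352927e-03 -1.78604464e+00] push 4.663549143173596 lat -0.11388070841839548 z 6.180407026359899 0.02204745416014035
```

>>> servo_tool([
  [[-0.4,0,0,0],[-0.4,0,0,0],[-0.4,0,0,0],[-0.4,0,0,0],[-0.4,0,0,0],[-0.4,0,0,0],[-0.4,0,0,0],[0,0,0,0],[0,0,0,0],[0,0,0,0]],
])

```text
t: 21.63
eef_pos: [0.5652, 0.1252, 0.0445]
ee_rot: [3.14, -0.003, -1.786]
force: [-0.2, -8.1, 7.5]
width: 0.0218
gripper_force: 35.0
```

```bash
python3 st.py|tail -1
```

```text
21.8833 (np.float64(-16.757155766727436), np.float64(-1.0449040590332384)) 0.04450760653166137 [ 3.14029986e+00 -2.57828140e-03 -1.78610785e+00] push 8.036254329756803 lat -1.7600216654273668 z 6.890845951210731 0.02161436136443721
```

```bash
python3 - <<'E'
from fit import *
w=eyes.calibration('wrist');a=save('wrist','w6.png')
uv=proj(w,[F(p,.002,0,.0225),F(p,.022,0,.0225),F(p,.045,0,.027)]);print('wrist',uv)
ct=eyes.calibration('top');b=save('top','t6.png');ut=proj(ct,F(p,.01,0,.02))[0].astype(int)
cs=eyes.calibration('scene');c=save('scene','s6.png');us=proj(cs,F(p,.01,0,.02))[0].astype(int);print(ut,us)
def cr(im,u,h,w_,k): 
    y0=np.clip(u[1]-h//2,0,400-h);x0=np.clip(u[0]-w_//2,0,640-w_);return cv2.resize(im[y0:y0+h,x0:x0+w_],(400,300),interpolation=cv2.INTER_CUBIC)
W=cv2.resize(a[60:360,120:520],(400,300)); Wz=cr(a,uv[0].astype(int),120,160,0)
o=np.vstack([np.hstack([W,Wz]),np.hstack([cr(b,ut,60,80,0),cr(c,us,60,80,0)])]);cv2.imwrite('pics/c6.png',o[:,:,::-1])
E
```

```text
[0.5677138  0.14179255 1.35606548 0.06593489 0.06811859] [-0.6 -0.5  0.8 -0.8 -0.7  1.2  0.6  0.5 -0.3  0.   0.2  0. ]
wrist [[319.675336   256.09667108]
 [319.68116522 280.65119643]
 [319.72852578 311.25069846]]
[245 195] [271 259]
```

View pics/c6.png

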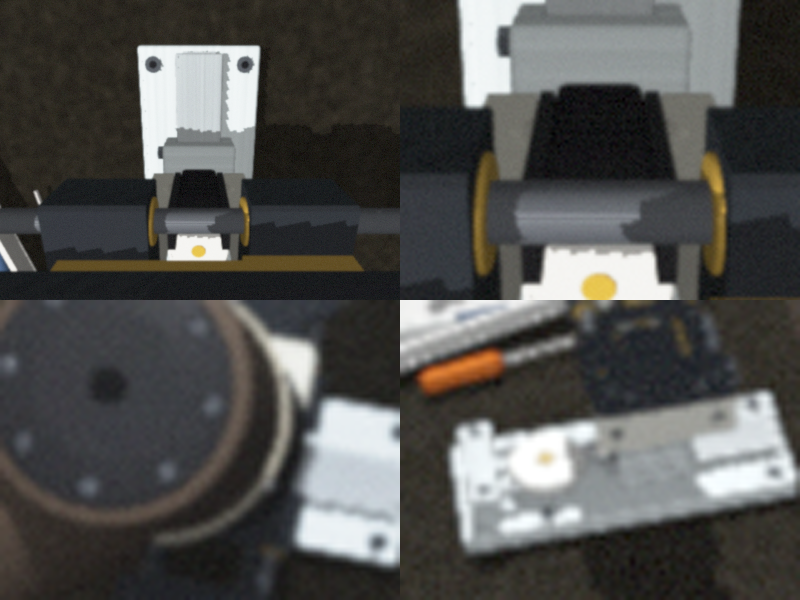

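The crystal is at wrist pixel (319,311), exactly where it is predicted to be with the puck home. The push is about 8 N including 1 N of friction, so I'll add the rest.

>>> servo_tool([
  [[-0.3,0,0,0],[-0.3,0,0,0],[-0.3,0,0,0],[-0.3,0,0,0],[-0.3,0,0,0],[-0.3,0,0,0],[-0.3,0,0,0],[-0.3,0,0,0],[0,0,0,0],[0,0,0,0]],
])

```text
t: 22.87
eef_pos: [0.5655, 0.1267, 0.0445]
ee_rot: [3.14, -0.004, -1.786]
force: [-0.3, -11.3, 7.1]
width: 0.0218
gripper_force: 35.0
```

```bash
python3 st.py|tail -1; python3 - <<'E'
from fit import *
w=eyes.calibration('wrist');im=save('wrist','w7.png')
hsv=cv2.cvtColor(im,cv2.COLOR_RGB2HSV);m=(hsv[...,1]>110)&(hsv[...,2]>60);u0,v0=proj(w,F(p,.045,0,.027))[0].astype(int);k=np.zeros_like(m);k[v0-9:v0+9,u0-9:u0+9]=1
v,u=np.nonzero(m&k);print(len(u),W2F(ray(w,[u.mean(),v.mean()],.027)[0]))
print(proj(w,[F(p,x-.022,0,.037) for x in(-.02,-.018,-.016)])[:,1],proj(w,[F(p,x-.008,0,.075) for x in(-.02,-.018,-.016)])[:,1])
print(im[190:240,319].mean(1).round().astype(int).tolist())
print(im[190:215,300].mean(1).round().astype(int).tolist())
E
```

```text
23.1167 (np.float64(-15.182757747019453), np.float64(-1.0204963132036913)) 0.04448947908527642 [ 3.13991872 -0.00369048 -1.78625831] push 11.569771906142561 lat -2.89376734921883 z 7.80245143293499 0.021608173432055792
[0.5677138  0.14179255 1.35606548 0.06593489 0.06811859] [-0.6 -0.5  0.8 -0.8 -0.7  1.2  0.6  0.5 -0.3  0.   0.2  0. ]
112 (np.float64(44.77424839227131), np.float64(-1.1643642468650952))
[200.99692549 204.09206861 207.16673801] [250.24504585 253.84829213 257.42234693]
[157, 129, 127, 128, 127, 126, 127, 127, 128, 128, 126, 120, 111, 108, 110, 115, 130, 142, 145, 153, 152, 152, 153, 154, 153, 152, 149, 149, 148, 147, 149, 149, 149, 150, 153, 152, 152, 151, 135, 92, 42, 24, 17, 14, 18, 18, 20, 22, 18, 17]
[126, 126, 125, 125, 126, 127, 125, 128, 125, 126, 125, 116, 110, 107, 110, 119, 134, 144, 148, 149, 152, 151, 152, 153, 155]
```

>>> servo_tool([
  [[0,0,0,0],[0,0,0,0],[0,0,0,0],[0,0,0,0],[0,0,0,0],[0,0,0,0],[0,0,0,0],[0,0,0,0],[0,0,0,0],[0,0,0,0]],
])

```text
t: 24.0
eef_pos: [0.5655, 0.1267, 0.0445]
ee_rot: [3.14, -0.004, -1.786]
force: [0.4, -11.9, 8.7]
width: 0.0214
gripper_force: 35.0
```

```bash
python3 st.py|tail -1
```

```text
24.25 (np.float64(-15.199385793710825), np.float64(-1.0222980903382168)) 0.04448773041610389 [ 3.13989192 -0.00374253 -1.7862516 ] push 11.605412948919465 lat -2.6967843586308047 z 7.782694569646687 0.02178486702273826
```

Steady at 11.6 N at the grip, or about 10.5 N on the spring after friction. Handing in.

```bash
python3 -c "
from station import ticket; print(ticket.job_done())"
```

```text
the job is handed in; nothing more can be done
None
```

The puck sits flat on the seat, crystal up, at its home position by the wrist camera; the arm is holding the grip steady at about 10.5 N of spring force (11.6 N measured less about 1 N of friction), with the groove itself hidden from every camera, and the job is handed in.

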